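# Scrub out the deep dip pot with the long brush

## Robot

A 6-joint arm with a two-finger parallel gripper is mounted at the origin on the work surface. World frame = base frame: x ahead of the robot, y to its left, z up, the work surface at z = 0. Lengths are in m, angles in rad, forces in N, time in s.
With the tool pointing down it reaches from about 0.3 to 0.775 m from the base axis. Payload 14.6 kg.
Tool frame: the origin (TCP) lies at the very end of the fingers, on their centre line; the grasp point (between the pads) lies 19 mm behind it; z points along the fingers, x is the direction in which the jaws open and shut, and the axes are right-handed (so a half turn about z gives the same grasp; the last joint's range is limited). The gripper opens to 94 mm and grips with 3 to 60 N. Pads are 16 mm wide; open, the fingers measure 119 mm over their backs; the gripper's body (75 mm by 177 mm) begins 78 mm behind the grasp point.
Start: joints at [-1.303, 0.3, 1.521, -0, 1.321, -0.067], TCP at [0.181, -0.519, 0.205] pointing down, gripper open.
Joint ranges: [-3.03, 3.03], [-0.79, 2.21], [0.23, 2.52], [-1.04, 4.18], [0, 3.07], [-2.55, 2.55]. Speed limits (rad/s): [2.22, 2.22, 2.57, 3.14, 3.14, 3.14].

## Interface

Orientations are given as [roll, pitch, yaw] about the fixed x, y, z axes, in that order (R = Rz(yaw) Ry(pitch) Rx(roll)).
In Python, from station import ctrl gives the robot as it stands.
- The arm moves only by the shell command python3 -m inch 'ROWS' [FORCE]. ROWS is JSON, one flat list of numbers, 7 for each row, row after row: the shift along the tool's x, y, z in cm, then the turn, a rotation vector about the tool's x, y, z in rad, then the opening, from 0 (shut) to 1 (fully open). In form: [tx, ty, tz, wx, wy, wz, claw, tx, ty, tz, wx, wy, wz, claw, ...]. A call has 1 to 20 rows; each row shifts and turns the commanded pose from where the row before left it, along the tool's axes as they then stand; what a row does not reach is not made up. A row lasts 1/8 s, in which the tool goes at most 62.5 mm and 10.7 degrees, less where a joint would pass 70% of its speed; a pose out of reach is approached as far as the arm can. A call is refused whole if a number of a shift passes 6.25 or a number of a turn 0.188, either way. A call with a gripper value outside its range is refused whole. The fingers move at their own pace and stop on an object; FORCE is the grip in N (left out, the last holds). Time passes only in rows, so rows that do not move let the fingers close. It gives the time, the measured TCP pose, the force and the opening at its end, in the units of the state.
- ctrl.get_obs(): the state, without advancing time (a new reading comes with each control period).
- ctrl.camera(name): name is "scene" or "top" or "wrist"; returns (picture, depth): 384x512x3 uint8, red, green, blue; 384x512 float32, m along the optical axis (not along the pixel's ray), 0 where there is no reading.
- ctrl.camera_params(name): a dict with "vertical_fov" (degrees; the focal length in pixels is half the picture's height over the tangent of half this angle, whatever the lens; pixels are square), "cx", "cy" (the principal point, pixels), "camera_from_world" (4x4, takes a point from world to camera coordinates); the wrist camera has in their place "mount" (4x4, takes a point from camera to tool coordinates, whose origin is the TCP and whose axes are the tool frame's). Camera axes: x right, y down, z forward; pixel columns grow to the right and rows downward; lengths in m; the calibration is good to about 2 mm. A picture is of the moment at which its call begins: read the wrist's pose just before it. camera_params takes no time and is no camera call.
- ctrl.hand_in(): hands the job in, once; it reports no verdict.
Trained networks look in the newest picture that a camera, given by its name, has taken for a name from the list of things; names that differ only in an ending like _2 or _b are one class to them, and where a whole thing is asked for, a point or a joint stands for the part that bears it (a point fixed in the world has none). Each returns a list of dicts, best first, with "score" (0 to 1); they miss things now and then, are a little off and sometimes report something else, mostly with a low value. They report only what shows in the picture. A call takes as long as a camera call.
- ctrl.spot_in(camera, label): "bbox" ([centre column, centre row, width, height] in pixels, round what is visible of it).
- ctrl.place_of(camera, label): "centre" ([column, row] in pixels: a listed point, or the origin of a listed thing).
The state is a dict: "time_s": time; "qpos": joint angles; "joint_vel": joint speeds; "tau": joint torques, N m; "ee_pos": TCP position; "eef_rot": TCP orientation; "force": force on the tool from outside, world axes, zero at the start; "moment": the same for the moment, N m; "grip_width": finger opening in m.
Only numpy, scipy, OpenCV 4.12 (cv2) and the standard library are available. Lean on these libraries where they do the work, as an engineer would, in place of code of your own. Each camera call takes 0.05 s, during which the arm holds its last target. There are 200 camera calls.

## Task

Swing the cover of the deep pipe pot aside, clear of its mouth, and leave it open. Scrub the pot with the longer of the two brushes: take the brush down to the pot's floor at least three times, without ramming it, drawing it up between times until the top of the bristles reaches the mouth. Then stand the brush back in the empty well of the rack; leave the shorter brush and everything else where it is.

Things in the scene. Friction and masses are not known exactly. Their poses are not given: they have to be found in the camera images.
- pot: The pot: a bare steel pipe 66 mm outside, 56 mm inside (walls 5 mm), upright on a base plate (140 x 90 x 12 mm) bolted to the table, so it cannot move. Origin: on the pipe's axis, at the table surface. Its rim is 112 mm above the table and its inner floor 12 mm above the table (100 mm deep). +x of the body points from the pipe's axis to the cover's pivot post; z up. Its place and yaw vary, and it may be left or right of the rack.
- pot_floor (a point): Centre of the pot's inner floor, 12 mm above the table; z up.
- cover (a joint): Swing angle (rad, 0 to 2.0) of the pot's cover about the upright pivot post. 0: the cover lies centred over the mouth; growing values turn it counter-clockwise seen from above. It starts between 0 and 0.3. The mouth is wholly clear from 1.22 on. It has stiff friction (1 to 2 N at the tab) and stays where it is left. The cover is a steel disc of 70 mm diameter, 5 mm thick, its upper face 119 mm above the table, its centre 55 mm from the pivot.
- cover_tab (a point): Top centre of the tab, an upright steel pin of 12 mm diameter on the cover, with which it is pushed round; it stands 25 mm proud of the cover (from 119 to 144 mm above the table), 75 mm from the pivot's axis. At joint value 0 it lies on the pot's side away from the pivot, 20 mm from the pipe's axis.
- cover_pivot (a point): On the axis of the cover's pivot, 55 mm from the pipe's axis, 114 mm above the table. The pivot's boss, 24 mm in diameter, ends 128 mm above the table.
- rack: The brush rack: a steel plate (86 x 200 x 8 mm) fixed to the table with two equal upright pipe wells, 110 mm apart along its y axis, each 66 mm outside, 56 mm inside, open at the top, 70 mm high above the table. Origin: centre of the plate's underside, on the table; z up. Its place and yaw vary.
- well_a (a point): Centre of the inner floor of one well (at y = -55 mm of the rack), 8 mm above the table.
- well_b (a point): Centre of the inner floor of the other well (at y = +55 mm of the rack), 8 mm above the table.
- brush_long: The longer brush, 220 mm from foot to handle end, 80 to 170 g, heavy at the head, standing loose, head down, in one of the wells (either one). Origin: centre of the flat foot of the head; z runs along the brush to the handle's end. Head: 60 mm long, a stiff core of 44 mm diameter (narrowing to 34 mm at the foot) within soft brass bristles of 51 mm that do not resist; wire stem of 8 mm diameter; round wooden handle of 24 mm diameter from 150 to 220 mm above the foot.
- brush_short: The shorter brush, 115 mm long, same kind of head (45 mm long) and handle (24 mm diameter, from 65 to 115 mm above the foot), standing in the other well; to be left there. Origin: centre of the foot.
- tape: Bystander: grey tape measure, 66 x 34 x 60 mm, standing on the table. Origin: at its underside.
- wrench: Bystander: steel wrench, 150 mm long, lying flat.
- hammer: Bystander: hammer, 300 mm long, lying flat.
- spray: Bystander: spray can, 66 mm across, 200 mm tall. Origin: at its underside.
- tin: Bystander: round closed paint tin, 92 mm across, 100 mm tall. Origin: at its underside.
- coffee: Bystander: lidded paper coffee cup, 84 mm across, 110 mm tall. Origin: at its underside.
- brick: Bystander: brick, 100 x 210 x 65 mm. Origin: at its underside.
- grinder: Bystander: angle grinder, about 265 mm long, 70 mm high, lying along y. Origin: at its underside.

How it is judged:
By the outcome, as a careful person would: the job done as asked, in the order asked, and still so for the second after the job is handed in, with the robot touching nothing.
It also fails if it takes over 72 s, if anything falls off the work surface, if the arm or the gripper's body presses on something with over 40 N, if the wrist force passes 120 N, or if a joint passes its speed limit or range.

## Working session

There is one attempt and no reset: what is moved stays moved. The work goes in short steps, Python scripts to look and compute and a shell command to move; the robot and the scene stay as the last step left them, time stands still between calls to the robot, and variables do not carry over. Pictures are saved under pics/ and viewed, about 8 in all and at most 12, crops included, and the job is handed in when it is done.

```bash
mkdir -p pics; cat > h.py <<'E'
import numpy as np, cv2
from station import ctrl
from scipy.spatial.transform import Rotation as R
def snap(cam,fn=None):
    o=ctrl.get_obs(); im,d=ctrl.camera(cam)
    if fn: cv2.imwrite('pics/'+fn,im[:,:,::-1])
    p=ctrl.camera_params(cam)
    if cam=='wrist':
        T=np.eye(4);T[:3,:3]=R.from_euler('xyz',o['eef_rot']).as_matrix();T[:3,3]=o['ee_pos']
        W=T@np.array(p['mount'])
    else: W=np.linalg.inv(np.array(p['camera_from_world']))
    f=192/np.tan(np.radians(p['vertical_fov'])/2)
    return im,d,W,f,p['cx'],p['cy']
def ray(s,u,v):
    _,_,W,f,cx,cy=s
    return W[:3,3],W[:3,:3]@np.array([(u-cx)/f,(v-cy)/f,1])
def atz(s,u,v,z):
    o,r=ray(s,u,v); return o+r*(z-o[2])/r[2]
def cloud(s):
    im,d,W,f,cx,cy=s
    v,u=np.mgrid[:384,:512]; P=np.stack([(u-cx)/f*d,(v-cy)/f*d,d],-1)@W[:3,:3].T+W[:3,3]
    P[d==0]=np.nan; return P
E
python3 - <<'E'
from h import *
Z=dict(pot=0,pot_floor=.012,cover_tab=.144,cover_pivot=.114,rack=0,well_a=.008,well_b=.008,brush_long=.01,brush_short=.01,spray=0)
for c in('top','scene'):
    s=snap(c,c+'0.png'); P=cloud(s)
    for n,z in Z.items():
        for r in ctrl.place_of(c,n)[:2]:
            u,v=r['centre']; print(c,n,round(r['score'],2),np.round([u,v]),atz(s,u,v,z).round(3),P[int(v),int(u)].round(3))
a=cv2.imread('pics/top0.png');b=cv2.imread('pics/scene0.png')
cv2.imwrite('pics/both0.png',cv2.resize(np.vstack([a,b]),(800,1200))[:,:] if 0 else np.vstack([a,b])[:, :])
print(s[2][:3,3])
E
```

```text
top pot 0.71 [302. 197.] [ 0.489 -0.172  0.   ] [ 0.485 -0.162  0.088]
top pot 0.58 [179. 175.] [0.556 0.209 0.   ] [0.544 0.183 0.121]
top pot_floor 0.55 [179. 172.] [0.564 0.207 0.012] [0.552 0.185 0.121]
top cover_tab 0.65 [169. 176.] [0.537 0.205 0.144] [0.54  0.211 0.131]
top cover_pivot 0.97 [185. 150.] [0.614 0.168 0.114] [0.633 0.188 0.013]
top cover_pivot 0.36 [180. 175.] [0.545 0.181 0.114] [0.547 0.18  0.12 ]
top rack 0.9 [318. 202.] [ 0.475 -0.222  0.   ] [ 0.477 -0.221  0.006]
top well_a 0.65 [303. 196.] [ 0.492 -0.176  0.008] [ 0.483 -0.155  0.178]
top well_a 0.19 [336. 206.] [ 0.46  -0.276  0.008] [ 0.46  -0.267  0.05 ]
top well_b 0.65 [303. 196.] [ 0.492 -0.176  0.008] [ 0.483 -0.155  0.178]
top well_b 0.19 [336. 206.] [ 0.46  -0.276  0.008] [ 0.46  -0.267  0.05 ]
top brush_long 0.7 [300. 199.] [ 0.483 -0.164  0.01 ] [ 0.483 -0.156  0.07 ]
top brush_short 0.58 [128. 129.] [0.699 0.368 0.01 ] [0.686 0.35  0.066]
top brush_short 0.55 [338. 204.] [ 0.467 -0.279  0.01 ] [ 0.466 -0.269  0.051]
top spray 0.87 [130. 129.] [0.702 0.363 0.   ] [0.689 0.345 0.053]
scene pot 0.7
[... 292 characters left out ...]
 0.54 [222. 274.] [0.791 0.021 0.114] [0.772 0.001 0.057]
scene rack 0.96 [220. 176.] [ 0.473 -0.235 -0.   ] [ 0.474 -0.234  0.006]
scene well_a 0.97 [211. 168.] [ 0.466 -0.279  0.008] [ 0.489 -0.259  0.045]
scene well_a 0.58 [236. 187.] [ 0.487 -0.159  0.008] [ 0.503 -0.147  0.033]
scene well_b 0.97 [211. 168.] [ 0.466 -0.279  0.008] [ 0.489 -0.259  0.045]
scene well_b 0.58 [236. 187.] [ 0.487 -0.159  0.008] [ 0.503 -0.147  0.033]
scene brush_long 0.57 [234. 186.] [ 0.49  -0.167  0.01 ] [ 0.51  -0.153  0.042]
scene brush_short 0.47 [215. 168.] [ 0.46  -0.265  0.01 ] [ 0.478 -0.252  0.039]
scene spray 0.66 [356. 339.] [0.711 0.361 0.   ] [0.734 0.357 0.061]
[1.08793684 0.32732728 0.9777911 ]
```

View pics/top0.png

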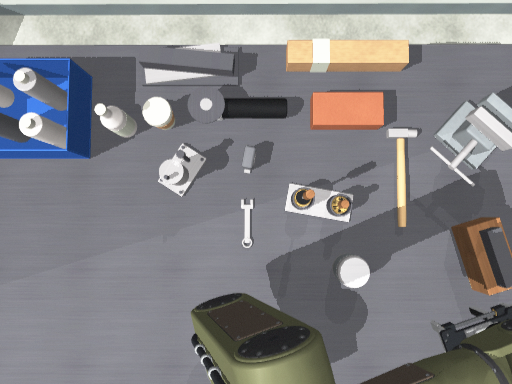

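View pics/scene0.png

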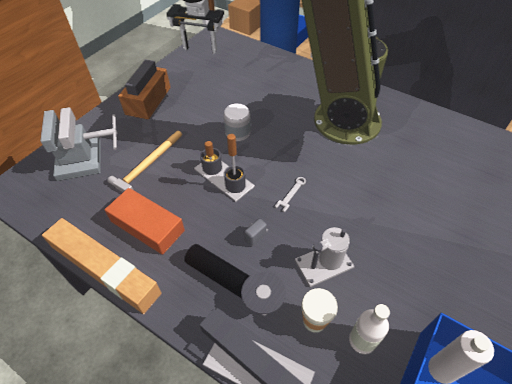

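The top picture shows the pot with its cover at about (175,172), pivot side up-right, and the rack at (318,203). The long brush is in the rack's left well at (302,197) and the short one at (340,204). The scene picture agrees: tab (344,230), pivot (316,248), long handle (232,145).

```bash
cat >> h.py <<'E'
def go(p,yaw=None):
    o=ctrl.get_obs(); M=R.from_euler('xyz',o['eef_rot']); d=M.inv().apply(np.array(p)-o['ee_pos'])*100
    print('shift cm',d.round(2),'rows>=',np.ceil(np.linalg.norm(d)/6.0),end=' ')
    if yaw is not None:
        D=M.inv()*R.from_euler('xyz',[np.pi,0,yaw]); D2=M.inv()*R.from_euler('xyz',[np.pi,0,yaw+np.pi])
        print('turn after shift',D.as_rotvec().round(3),'or',D2.as_rotvec().round(3),end='')
    print()
E
python3 - <<'E'
from h import *
o=ctrl.get_obs();print({k:np.round(v,3) for k,v in o.items()})
print(ctrl.camera_params('wrist'))
go([.181,-.519,.31]);go([.56,.15,.31],np.radians(61))
E
```

```text
{'time_s': np.float64(1.1), 'qpos': array([-1.303,  0.3  ,  1.521, -0.   ,  1.321, -0.067]), 'joint_vel': array([ 0.001, -0.   , -0.   ,  0.002, -0.001,  0.001]), 'tau': array([ 2.0000e-03, -5.3166e+01, -3.5292e+01,  7.1000e-02,  2.1000e-02,
       -0.0000e+00]), 'ee_pos': array([ 0.181, -0.519,  0.205]), 'eef_rot': array([ 3.142,  0.   , -1.236]), 'force': array([ 0.451, -0.407, -0.07 ]), 'moment': array([-0.078,  0.007, -0.   ]), 'grip_width': np.float64(0.094)}
{'vertical_fov': 59.327200125354004, 'cx': 260.68297660722703, 'cy': 190.08603274787637, 'mount': array([[ 9.99999834e-01,  5.06373312e-04, -2.73714083e-04,
         4.52298084e-04],
       [-4.15584545e-04,  9.64147823e-01,  2.65365413e-01,
        -7.84818119e-02],
       [ 3.98274801e-04, -2.65365255e-01,  9.64147874e-01,
        -1.79016585e-01],
       [ 0.00000000e+00,  0.00000000e+00,  0.00000000e+00,
         1.00000000e+00]])}
shift cm [ -0.03  -0.05 -10.46] rows>= 2.0 
shift cm [-50.77 -57.82 -10.45] rows>= 13.0 turn after shift [-0.     0.    -2.301] or [0.    0.    0.841]
```

```bash
python3 -m inch '[0,0,-5.2,0,0,0,1, 0,0,-5.2,0,0,0,1, -3.4,-3.85,0,0,0,0,1, -3.4,-3.85,0,0,0,0,1, -3.4,-3.85,0,0,0,0,1, -3.4,-3.85,0,0,0,0,1, -3.4,-3.85,0,0,0,0,1, -3.4,-3.85,0,0,0,0,1, -3.4,-3.85,0,0,0,0,1, -3.4,-3.85,0,0,0,0,1, -3.4,-3.85,0,0,0,0,1, -3.4,-3.85,0,0,0,0,1, -3.4,-3.85,0,0,0,0,1, -3.4,-3.85,0,0,0,0,1, -3.4,-3.85,0,0,0,0,1, -3.4,-3.85,0,0,0,0,1, -3.4,-3.85,0,0,0,0,1]'
python3 -m inch '[0,0,0,0,0,-0.177,0.5, 0,0,0,0,0,-0.177,0.5, 0,0,0,0,0,-0.177,0.5, 0,0,0,0,0,-0.177,0.5, 0,0,0,0,0,-0.177,0.5, 0,0,0,0,0,-0.177,0.5, 0,0,0,0,0,-0.177,0.5, 0,0,0,0,0,-0.177,0.5, 0,0,0,0,0,-0.177,0.5, 0,0,0,0,0,-0.177,0.5, 0,0,0,0,0,-0.177,0.5, 0,0,0,0,0,-0.177,0.5, 0,0,0,0,0,-0.177,0.5, 0,0,0,0,0,0,0.35]'
python3 - <<'E'
from h import *
s=snap('wrist','w1.png');P=cloud(s)
for n,z in dict(pot=0,pot_floor=.012,cover_tab=.144,cover_pivot=.114,cover=.119).items():
    for r in ctrl.place_of('wrist',n)[:2]:
        u,v=r['centre']; print(n,round(r['score'],2),np.round([u,v]),atz(s,u,v,z).round(3),P[int(v),int(u)].round(3))
Q=P.reshape(-1,3)
for a,b in((.115,.122),(.124,.131),(.139,.147),(.155,.3)):
    q=Q[(Q[:,2]>a)&(Q[:,2]<b)]; print(a,len(q),np.median(q,0).round(4) if len(q) else '', (q.min(0).round(3),q.max(0).round(3)) if len(q) else '')
o=ctrl.get_obs();print(o['time_s'],o['ee_pos'],o['eef_rot'],o['qpos'])
E
```

```text
time_s: 3.22
ee_pos: [0.5592, 0.1536, 0.3095]
eef_rot: [-3.141, -0.0, -1.236]
force: [0.0, -0.4, 1.2]
grip_width: 0.0936
time_s: 4.97
ee_pos: [0.5586, 0.152, 0.3094]
eef_rot: [-3.141, 0.0, 1.064]
force: [-0.9, -0.6, -0.0]
grip_width: 0.0404
pot 0.97 [299. 132.] [0.562 0.214 0.   ] [0.544 0.207 0.119]
cover_tab 0.92 [308. 124.] [0.538 0.219 0.144] [0.537 0.218 0.144]
cover_tab 0.23 [ 23. 216.] [ 0.476 -0.095  0.144] [ 0.472 -0.158  0.068]
cover_pivot 0.67 [302. 188.] [0.604 0.182 0.114] [0.599 0.182 0.127]Traceback (most recent call last):
  File "<stdin>", line 4, in <module>
ValueError: it knows: brick, brush_long, brush_short, coffee, cover_pivot, cover_tab, grinder, hammer, pot, pot_floor, rack, spray, tape, tin, well, wrench
```

View pics/w1.png

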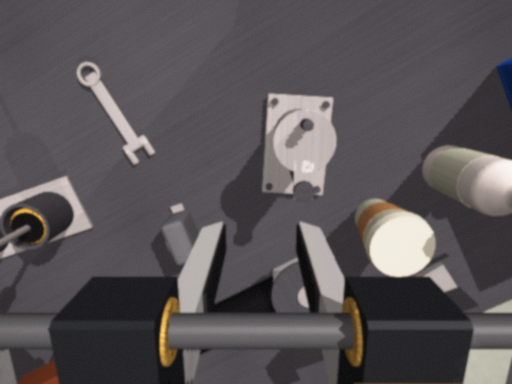

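The wrist view shows the cover (305,140), tab (308,124) and pivot boss (303,188). The tab-to-pivot distance measures 74 mm against the given 75, so the fit is good.

```bash
python3 - <<'E'
from h import *
pv=np.array([.6025,.182]);tab=np.array([.538,.2185])
go([*tab,.20]);go([*tab,.127])
a0=np.arctan2(*(tab-pv)[::-1]); y=ctrl.get_obs()['eef_rot'][2]
print(np.degrees(a0),np.degrees(y))
p=pv+.075*np.array([np.cos(a0),np.sin(a0)])
for i in range(1,17):
    a=a0+np.radians(90)*i/16; q=pv+.075*np.array([np.cos(a),np.sin(a)])
    d=R.from_euler('xyz',[np.pi,0,y]).inv().apply([*(q-p),0])*100; print(d.round(2)[:2]); p=q; y+=.0785
E
```

```text
shift cm [ 4.81 -5.03 10.95] rows>= 3.0 
shift cm [ 4.81 -5.03 18.25] rows>= 4.0 
150.49484859913863 60.8868943637836
[-0.74  0.03]
[-0.73  0.05]
[-0.73  0.06]
[-0.73  0.07]
[-0.73  0.09]
[-0.73  0.1 ]
[-0.73  0.12]
[-0.72  0.13]
[-0.72  0.15]
[-0.72  0.16]
[-0.72  0.17]
[-0.71  0.19]
[-0.71  0.2 ]
[-0.7   0.22]
[-0.7   0.23]
[-0.69  0.24]
```

```bash
python3 -m inch '[1.6,-1.68,0,0,0,0,0.43, 1.6,-1.68,0,0,0,0,0.43, 1.6,-1.67,0,0,0,0,0.43, 0,0,4,0,0,0,0.43, 0,0,4,0,0,0,0.43, 0,0,4,0,0,0,0.43, 0,0,2.5,0,0,0,0.43, 0,0,2.5,0,0,0,0.43, 0,0,1.25,0,0,0,0.43, 0,0,0,0,0,0,0.43]'
python3 - <<'E'
from h import *
o=ctrl.get_obs();print(o['ee_pos'],o['force'],o['qpos'])
E
```

```text
time_s: 6.48
ee_pos: [0.5377, 0.2183, 0.1267]
eef_rot: [-3.141, 0.001, 1.064]
force: [-0.5, 0.8, -0.0]
grip_width: 0.0407
[0.53770259 0.21825694 0.12666864] [-0.51557642  0.79847788 -0.02039376] [ 3.22484753e-01  4.40477204e-01  1.51942254e+00 -1.98904848e-05
  1.18259688e+00 -7.41822689e-01]
```

```bash
python3 -m inch '[-0.74,0.03,0,0,0,-0.0785,0.43, -0.73,0.05,0,0,0,-0.0785,0.43, -0.73,0.06,0,0,0,-0.0785,0.43, -0.73,0.07,0,0,0,-0.0785,0.43, -0.73,0.09,0,0,0,-0.0785,0.43, -0.73,0.1,0,0,0,-0.0785,0.43, -0.73,0.12,0,0,0,-0.0785,0.43, -0.72,0.13,0,0,0,-0.0785,0.43, -0.72,0.15,0,0,0,-0.0785,0.43, -0.72,0.16,0,0,0,-0.0785,0.43]'
python3 -m inch '[-0.72,0.17,0,0,0,-0.0785,0.43, -0.71,0.19,0,0,0,-0.0785,0.43, -0.71,0.2,0,0,0,-0.0785,0.43, -0.7,0.22,0,0,0,-0.0785,0.43, -0.7,0.23,0,0,0,-0.0785,0.43, -0.69,0.24,0,0,0,-0.0785,0.43, 0,0,0,0,0,0,0.43]'
python3 - <<'E'
from h import *
s=snap('scene','s2.png')
for n,z in dict(pot=0,pot_floor=.012,cover_tab=.144,cover_pivot=.114).items():
    for r in ctrl.place_of('scene',n)[:1]:
        u,v=r['centre']; print(n,round(r['score'],2),np.round([u,v]),atz(s,u,v,z).round(3))
E
```

```text
time_s: 7.72
ee_pos: [0.5367, 0.1478, 0.1283]
eef_rot: [3.14, -0.0, 1.852]
force: [-1.5, 1.5, 0.3]
grip_width: 0.0409
time_s: 8.6
ee_pos: [0.567, 0.1161, 0.128]
eef_rot: [3.14, 0.001, 2.32]
force: [0.9, 0.1, -0.6]
grip_width: 0.0403
pot 0.67 [328. 261.] [0.558 0.206 0.   ]
pot_floor 0.78 [331. 261.] [0.561 0.214 0.012]
cover_tab 0.68 [307. 217.] [0.552 0.12  0.144]
cover_pivot 0.95 [316. 251.] [0.611 0.181 0.114]
```

The tab is now at about 230° round the pivot, against 144° when closed, so the joint is about 1.5. I'll back off and look down the mouth.

```bash
python3 -m inch '[0.7,0,0,0,0,0,0.43, 0,0,-3,0,0,0,0.43, 0,0,-5,0,0,0,0.5, 0,0,-5,0,0,0,0.6, 0,0,-5,0,0,0.18,0.6, 0,0,0,0,0,0.18,0.6, 0,0,0,0,0,0.18,0.6, 0,0,0,0,0,0.18,0.6, 0,0,0,0,0,0.18,0.6, 0,0,0,0,0,0.18,0.6, 0,0,0,0,0,0.18,0.6, 0,0,0,0,0,0,0.6]'
python3 - <<'E'
from h import *
s=snap('wrist','w3.png');P=cloud(s)
for n,z in dict(pot=0,pot_floor=.012,cover_tab=.144,cover_pivot=.114).items():
    for r in ctrl.place_of('wrist',n)[:1]:
        u,v=r['centre']; print(n,round(r['score'],2),np.round([u,v]),atz(s,u,v,z).round(3),P[int(v),int(u)].round(3))
m=(abs(P[:,:,2]-.112)<.0025)&(np.hypot(P[:,:,0]-.561,P[:,:,1]-.21)<.045)
q=P[m]; print(len(q))
from scipy.optimize import least_squares
r=least_squares(lambda t:np.hypot(q[:,0]-t[0],q[:,1]-t[1])-.0305,[.561,.21],loss='soft_l1',f_scale=.002);print('rim',r.x.round(4),abs(r.fun).mean())
o=ctrl.get_obs();print(o['time_s'],o['ee_pos'],o['eef_rot'])
E
```

```text
time_s: 10.35
ee_pos: [0.5613, 0.1217, 0.307]
eef_rot: [-3.142, -0.0, 1.062]
force: [0.1, -0.3, -0.1]
grip_width: 0.0564
pot 0.7 [318. 118.] [0.559 0.216 0.   ] [0.557 0.214 0.013]
pot_floor 0.78 [314. 122.] [0.56  0.208 0.012] [0.56  0.208 0.012]
cover_tab 0.77 [262. 166.] [0.556 0.127 0.144] [nan nan nan]
cover_pivot 0.88 [325. 174.] [0.604 0.182 0.114] [0.6   0.181 0.128]
795
rim [0.5585 0.2109] 0.0013019960404176256
10.6 [0.56153338 0.12143839 0.30693654] [-3.14156116e+00  3.74879333e-05  1.06337385e+00]
```

View pics/w3.png

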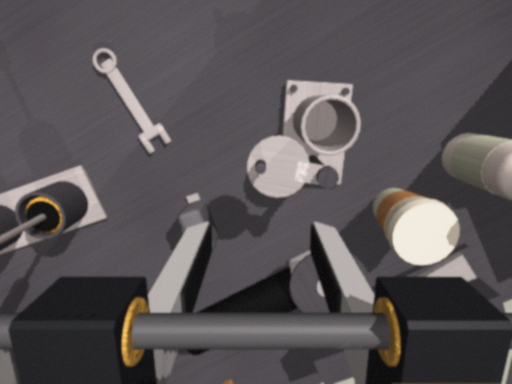

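The view shows the mouth fully open at (328,124), with the cover swung aside at (278,166) and the tab at (261,167). Pot axis is about (0.5585, 0.211). Next, the rack.

```bash
python3 - <<'E'
from h import *
go([.53,-.19,.307])
E
```

```text
shift cm [-2.875e+01  1.238e+01 -1.000e-02] rows>= 6.0
```

```bash
python3 -m inch '[-4.1,1.77,0,0,0,0,0.6, -4.1,1.77,0,0,0,0,0.6, -4.1,1.77,0,0,0,0,0.6, -4.1,1.77,0,0,0,0,0.6, -4.1,1.77,0,0,0,0,0.6, -4.1,1.77,0,0,0,0,0.6, -4.1,1.77,0,0,0,0,0.6, 0,0,0,0,0,0,0.6]'
python3 - <<'E'
from h import *
from scipy.optimize import least_squares
s=snap('wrist','w4.png');P=cloud(s)
for n,z in dict(well_a=.008,brush_long=.01,brush_short=.01,rack=0).items():
    for r in ctrl.place_of('wrist',n)[:2]:
        u,v=r['centre']; print(n,round(r['score'],2),np.round([u,v]),atz(s,u,v,z).round(3),P[int(v),int(u)].round(3))
for c in((.487,-.165),(.463,-.273)):
    m=(abs(P[:,:,2]-.070)<.0025)&(np.hypot(P[:,:,0]-c[0],P[:,:,1]-c[1])<.05)&(np.hypot(P[:,:,0]-c[0],P[:,:,1]-c[1])>.018)
    q=P[m]
    if len(q)<20: continue
    r=least_squares(lambda t:np.hypot(q[:,0]-t[0],q[:,1]-t[1])-.0305,c,loss='soft_l1',f_scale=.002);print('rim',len(q),r.x.round(4),abs(r.fun).mean())
for a in np.arange(.1,.24,.01):
    q=P[(P[:,:,2]>a)&(P[:,:,2]<a+.01)&(np.hypot(P[:,:,0]-.487,P[:,:,1]+.165)<.06)]
    if len(q): print(round(a,2),len(q),np.median(q,0).round(4),q.min(0).round(3),q.max(0).round(3))
o=ctrl.get_obs();print(o['time_s'],o['ee_pos'],o['eef_rot'])
E
```

```text
time_s: 11.6
ee_pos: [0.5291, -0.192, 0.3066]
eef_rot: [-3.141, 0.0, 1.059]
force: [0.7, 0.3, -0.3]
grip_width: 0.0565
well_a 0.6 [188. 145.] [ 0.469 -0.275  0.008] [ 0.468 -0.264  0.052]
brush_long 0.64 [262. 117.] [ 0.487 -0.166  0.01 ] [ 0.477 -0.161  0.209]
brush_short 0.72 [187. 142.] [ 0.465 -0.274  0.01 ] [ 0.465 -0.263  0.052]
rack 0.59 [224. 124.] [ 0.47  -0.218  0.   ] [ 0.469 -0.218  0.007]
rim 654 [ 0.486 -0.167] 0.003114819608070559
rim 585 [ 0.4661 -0.2747] 0.0012451823782370533
0.16 6 [ 0.478  -0.1583  0.1626] [ 0.476 -0.169  0.16 ] [ 0.489 -0.153  0.166]
0.17 13 [ 0.477  -0.1613  0.1744] [ 0.476 -0.173  0.171] [ 0.485 -0.154  0.179]
0.18 10 [ 0.4779 -0.1585  0.1835] [ 0.476 -0.171  0.18 ] [ 0.483 -0.154  0.188]
0.19 14 [ 0.4771 -0.1601  0.1943] [ 0.476 -0.167  0.19 ] [ 0.482 -0.155  0.2  ]
0.2 11 [ 0.4763 -0.1621  0.2044] [ 0.476 -0.169  0.201] [ 0.483 -0.154  0.209]
0.21 15 [ 0.4778 -0.1591  0.2128] [ 0.476 -0.173  0.211] [ 0.49  -0.153  0.218]
0.22 749 [ 0.487  -0.1647  0.2276] [ 0.476 -0.176  0.22 ] [ 0.499 -0.153  0.23 ]
0.23 1 [ 0.4828 -0.1657  0.23  ] [ 0.483 -0.166  0.23 ] [ 0.483 -0.166  0.23 ]
11.85 [ 0.52991105 -0.18862461  0.30709442] [ 3.14139461e+00 -1.31292405e-04  1.06267154e+00]
```

View pics/w4.png

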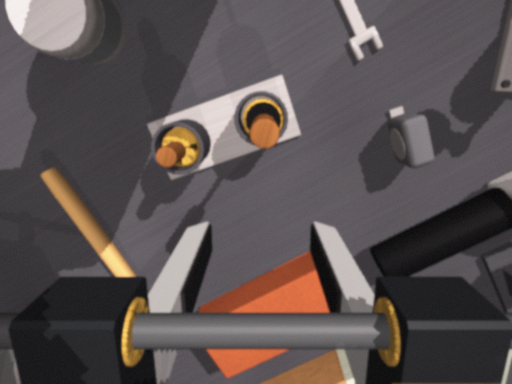

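The view shows the long handle's top at (264,130) and the short brush in the other well at (170,152). The long brush stands upright, with its top at z 0.228 as expected.

```bash
python3 - <<'E'
from h import *
go([.487,-.1648,.172])
E
```

```text
shift cm [-1.000e-02 -4.910e+00  1.351e+01] rows>= 3.0
```

```bash
python3 -m inch '[0,-1.65,0,0,0,0,0.6, 0,-1.63,0,0,0,0,0.6, 0,-1.63,0,0,0,0,0.6, 0,0,0,0,0,0,0.6, 0,0,3.5,0,0,0,0.6, 0,0,3.5,0,0,0,0.6, 0,0,3.5,0,0,0,0.6, 0,0,2,0,0,0,0.6, 0,0,1,0,0,0,0.6, 0,0,0,0,0,0,0.3, 0,0,0,0,0,0,0, 0,0,0,0,0,0,0, 0,0,0,0,0,0,0, 0,0,0,0,0,0,0, 0,0,0,0,0,0,0]' 40
python3 - <<'E'
from h import *
o=ctrl.get_obs();print(o['ee_pos'],o['force'],o['moment'],o['grip_width'])
E
```

```text
time_s: 13.72
ee_pos: [0.4871, -0.1657, 0.1725]
eef_rot: [3.141, -0.0, 1.061]
force: [0.1, 0.8, 4.8]
grip_width: 0.0233
[ 0.48711698 -0.16566179  0.17246152] [0.06289781 0.78354147 4.78538174] [ 0.3525806  -0.18218639  0.01296708] 0.02326982065908836
```

```bash
python3 -m inch '[0,0,-1,0,0,0,0, 0,0,-2,0,0,0,0, 0,0,-3,0,0,0,0, 0,0,-3,0,0,0,0, 0,0,-3,0,0,0,0, 0,0,-3,0,0,0,0, 0,0,-3,0,0,0,0, 0,0,0,0,0,0,0]'
python3 - <<'E'
from h import *
o=ctrl.get_obs();print(o['ee_pos'],o['eef_rot'],o['force'],o['moment'],o['grip_width'])
go([.5585,.211,.352])
E
```

```text
time_s: 14.72
ee_pos: [0.4871, -0.1658, 0.3539]
eef_rot: [3.138, -0.0, 1.061]
force: [0.4, 0.4, -1.0]
grip_width: 0.0237
[ 0.48707619 -0.16581382  0.35388903] [ 3.13825138e+00 -2.31450564e-04  1.06094986e+00] [ 0.36944981  0.41617793 -1.02876196] [ 0.05698973 -0.12217511 -0.02159447] 0.02365294063298315
shift cm [ 36.37 -12.16   0.16] rows>= 7.0
```

```bash
python3 -m inch '[2,-0.66,0,0,0,0,0, 3.6,-1.2,0,0,0,0,0, 3.6,-1.2,0,0,0,0,0, 3.6,-1.2,0,0,0,0,0, 3.6,-1.2,0,0,0,0,0, 3.6,-1.2,0,0,0,0,0, 3.6,-1.2,0,0,0,0,0, 3.6,-1.2,0,0,0,0,0, 3.6,-1.2,0,0,0,0,0, 3.6,-1.2,0,0,0,0,0, 2,-0.7,0,0,0,0,0, 0,0,0,0,0,0,0, 0,0,0,0,0,0,0]'
python3 - <<'E'
from h import *
o=ctrl.get_obs();print(o['ee_pos'],o['eef_rot'],o['force'],o['moment'],o['grip_width'])
go([.5585,.211,.352])
ss=[]
for c in('top','scene'):
    s=snap(c,c+'5.png');P=cloud(s);ss.append(cv2.imread('pics/'+c+'5.png'))
    for n,z in dict(brush_long=.188,pot_floor=.012).items():
        for r in ctrl.place_of(c,n)[:2]:
            u,v=r['centre']; print(c,n,round(r['score'],2),np.round([u,v]),atz(s,u,v,z).round(3))
    for a in np.arange(.18,.33,.015):
        q=P[(P[:,:,2]>a)&(P[:,:,2]<a+.015)&(np.hypot(P[:,:,0]-.5585,P[:,:,1]-.211)<.05)]
        if len(q): print(c,round(a,3),len(q),np.median(q,0).round(4),q.min(0).round(3),q.max(0).round(3))
cv2.imwrite('pics/m5.png',np.hstack([cv2.resize(ss[0][110:235,110:250],(400,357)),cv2.resize(ss[1][120:290,240:430],(400,357))]))
E
```

```text
time_s: 16.35
ee_pos: [0.5583, 0.2105, 0.3517]
eef_rot: [-3.141, 0.0, 1.06]
force: [-0.1, -0.7, 0.4]
grip_width: 0.0238
[0.55832316 0.2104774  0.35171494] [-3.14145001e+00  4.82089935e-04  1.06034084e+00] [-0.10883454 -0.71999268  0.42353643] [-0.02296597 -0.15518575 -0.00090861] 0.023809982624768196
shift cm [ 0.05 -0.01 -0.03] rows>= 1.0 
top brush_long 0.45 [162. 168.] [0.553 0.213 0.188]
top pot_floor 0.73 [178. 170.] [0.571 0.21  0.012]
top 0.18 10 [0.5463 0.1882 0.1931] [0.533 0.185 0.191] [0.57  0.2   0.195]
top 0.195 28 [0.5451 0.188  0.2044] [0.532 0.184 0.195] [0.571 0.21  0.209]
top 0.21 25 [0.5457 0.187  0.2175] [0.533 0.184 0.211] [0.565 0.201 0.225]
top 0.225 21 [0.5457 0.1872 0.231 ] [0.532 0.184 0.225] [0.562 0.203 0.239]
top 0.24 11 [0.5424 0.19   0.2438] [0.535 0.186 0.24 ] [0.552 0.196 0.246]
scene brush_long 0.57 [340. 227.] [0.562 0.211 0.188]
scene pot_floor 0.82 [332. 262.] [0.563 0.218 0.012]
scene 0.18 8 [0.5762 0.2086 0.193 ] [0.555 0.186 0.192] [0.579 0.234 0.195]
scene 0.195 82 [0.5769 0.2151 0.203 ] [0.556 0.186 0.195] [0.582 0.234 0.21 ]
scene 0.21 71 [0.5774 0.215  0.2181] [0.556 0.185 0.211] [0.583 0.234 0.225]
scene 0.225 82 [0.5769 0.215  0.2317] [0.557 0.187 0.225] [0.582 0.234 0.24 ]
scene 0.24 298 [0.5615 0.2116 0.2475] [0.533 0.184 0.24 ] [0.582 0.234 0.255]
scene 0.255 14 [0.5596 0.2104 0.2636] [0.556 0.206 0.255] [0.561 0.213 0.27 ]
scene 0.27 15 [0.5594 0.2098 0.2788] [0.557 0.206 0.27 ] [0.561 0.213 0.283]
scene 0.285 16 [0.5592 0.2103 0.2925] [0.557 0.206 0.287] [0.561 0.214 0.3  ]
scene 0.3 15 [0.5591 0.2104 0.3066] [0.555 0.205 0.3  ] [0.561 0.213 0.313]
scene 0.315 18 [0.5594 0.2103 0.3232] [0.557 0.206 0.315] [0.561 0.214 0.33 ]
scene 0.33 13 [0.5665 0.208  0.3425] [0.562 0.201 0.338] [0.569 0.219 0.345]
```

View pics/m5.png

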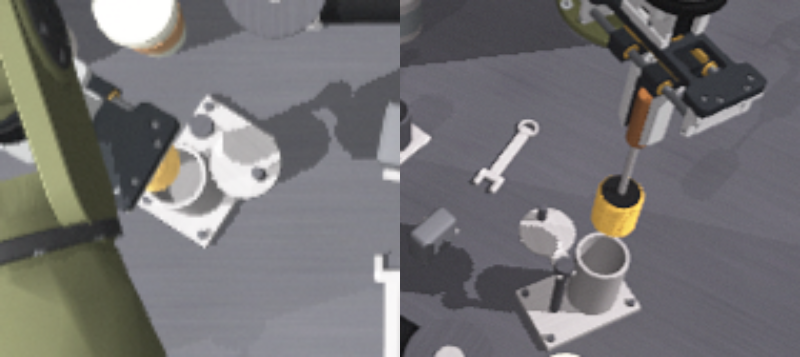

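The crop shows the brush hanging straight, its yellow head just above the open mouth. The stem stays within 1 mm of the axis over its length, so I'll lower it.

```bash
python3 -m inch '[0,0,2,0,0,0,0, 0,0,2.5,0,0,0,0, 0,0,2,0,0,0,0, 0,0,1.5,0,0,0,0, 0,0,1.5,0,0,0,0, 0,0,1.5,0,0,0,0, 0,0,0,0,0,0,0]'
python3 -m inch '[0,0,1.5,0,0,0,0, 0,0,1.5,0,0,0,0, 0,0,1.5,0,0,0,0, 0,0,0.8,0,0,0,0, 0,0,0.5,0,0,0,0, 0,0,0,0,0,0,0]'
```

```text
time_s: 17.52
ee_pos: [0.558, 0.2113, 0.2408]
eef_rot: [-3.14, 0.001, 1.061]
force: [0.0, 1.3, -1.6]
grip_width: 0.0235
time_s: 18.27
ee_pos: [0.5583, 0.2114, 0.1839]
eef_rot: [-3.141, 0.0, 1.061]
force: [-0.1, 0.2, -0.6]
grip_width: 0.023
```

```bash
python3 -m inch '[0,0,0.3,0,0,0,0, 0,0,0.2,0,0,0,0, 0,0,0.1,0,0,0,0, 0,0,0,0,0,0,0]'
python3 -m inch '[0,0,0.1,0,0,0,0, 0,0,0,0,0,0,0]'
python3 -m inch '[0,0,0.1,0,0,0,0, 0,0,0,0,0,0,0]'
```

```text
time_s: 18.77
ee_pos: [0.5583, 0.2114, 0.178]
eef_rot: [-3.142, -0.0, 1.061]
force: [-0.1, 0.5, -1.0]
grip_width: 0.0231
time_s: 19.02
ee_pos: [0.5583, 0.2114, 0.1769]
eef_rot: [-3.142, 0.0, 1.061]
force: [-0.8, -0.3, -0.2]
grip_width: 0.0236
time_s: 19.27
ee_pos: [0.5585, 0.2115, 0.1765]
eef_rot: [3.141, -0.001, 1.061]
force: [-1.3, 0.1, 3.8]
grip_width: 0.0231
```

```bash
python3 -m inch '[0,0,0.05,0,0,0,0, 0,0,0,0,0,0,0]'
python3 -m inch '[0,0,-1.5,0,0,0,0, 0,0,-2,0,0,0,0, 0,0,-2,0,0,0,0, 0,0,0,0,0,0,0, 0,0,0,0,0,0,0]'
python3 -m inch '[0,0,1.5,0,0,0,0, 0,0,2,0,0,0,0, 0,0,1,0,0,0,0, 0,0,0.5,0,0,0,0, 0,0,0.3,0,0,0,0, 0,0,0.1,0,0,0,0, 0,0,0.1,0,0,0,0, 0,0,0,0,0,0,0]'
```

```text
time_s: 19.52
ee_pos: [0.5586, 0.2115, 0.1765]
eef_rot: [3.141, -0.001, 1.061]
force: [-2.2, 0.1, 8.8]
grip_width: 0.0235
time_s: 20.15
ee_pos: [0.5581, 0.2113, 0.2297]
eef_rot: [-3.141, 0.001, 1.061]
force: [0.4, 0.0, -1.4]
grip_width: 0.0232
time_s: 21.15
ee_pos: [0.5586, 0.2115, 0.1765]
eef_rot: [3.141, -0.001, 1.061]
force: [-0.8, 0.2, 4.8]
grip_width: 0.0238
```

```bash
python3 -m inch '[0,0,-1.5,0,0,0,0, 0,0,-2,0,0,0,0, 0,0,-2,0,0,0,0, 0,0,0,0,0,0,0, 0,0,0,0,0,0,0]'
python3 -m inch '[0,0,1.5,0,0,0,0, 0,0,2,0,0,0,0, 0,0,1,0,0,0,0, 0,0,0.5,0,0,0,0, 0,0,0.3,0,0,0,0, 0,0,0.1,0,0,0,0, 0,0,0.1,0,0,0,0, 0,0,0.05,0,0,0,0, 0,0,0,0,0,0,0]'
python3 -m inch '[0,0,-1.5,0,0,0,0, 0,0,-2,0,0,0,0, 0,0,-2,0,0,0,0, 0,0,0,0,0,0,0, 0,0,0,0,0,0,0]'
python3 -m inch '[0,0,1.5,0,0,0,0, 0,0,2,0,0,0,0, 0,0,1,0,0,0,0, 0,0,0.5,0,0,0,0, 0,0,0.3,0,0,0,0, 0,0,0.1,0,0,0,0, 0,0,0.1,0,0,0,0, 0,0,0,0,0,0,0]'
```

```text
time_s: 21.78
ee_pos: [0.5581, 0.2114, 0.2299]
eef_rot: [-3.141, 0.0, 1.061]
force: [-0.8, 0.2, -1.7]
grip_width: 0.0236
time_s: 22.9
ee_pos: [0.5587, 0.2115, 0.1765]
eef_rot: [3.14, -0.001, 1.061]
force: [-2.0, -1.5, 9.0]
grip_width: 0.0233
time_s: 23.52
ee_pos: [0.5581, 0.2114, 0.2294]
eef_rot: [-3.141, 0.0, 1.061]
force: [-0.5, -0.7, -1.3]
grip_width: 0.0229
time_s: 24.52
ee_pos: [0.5586, 0.2115, 0.1765]
eef_rot: [3.14, -0.001, 1.061]
force: [-2.7, -1.4, 8.7]
grip_width: 0.0236
```

Four touches of the floor with at most 9 N. Now I'll draw the brush out and carry it back the way it came.

```bash
python3 -m inch '[0,0,-1.5,0,0,0,0, 0,0,-2,0,0,0,0, 0,0,-2,0,0,0,0, 0,0,-2,0,0,0,0, 0,0,-2.5,0,0,0,0, 0,0,-2.5,0,0,0,0, 0,0,-2.5,0,0,0,0, 0,0,-2.5,0,0,0,0, 0,0,0,0,0,0,0]'
python3 - <<'E'
from h import *
o=ctrl.get_obs();print(o['ee_pos'],o['grip_width'])
go([.4868,-.166,.352])
E
```

```text
time_s: 25.65
ee_pos: [0.5586, 0.2115, 0.3523]
eef_rot: [3.139, -0.003, 1.061]
force: [-0.1, 0.3, -1.6]
grip_width: 0.0235
[0.55862769 0.21151404 0.35226617] 0.02346540919241901
shift cm [-36.46  12.15  -0.05] rows>= 7.0
```

```bash
python3 -m inch '[-2,0.66,0,0,0,0,0, -3.6,1.2,0,0,0,0,0, -3.6,1.2,0,0,0,0,0, -3.6,1.2,0,0,0,0,0, -3.6,1.2,0,0,0,0,0, -3.6,1.2,0,0,0,0,0, -3.6,1.2,0,0,0,0,0, -3.6,1.2,0,0,0,0,0, -3.6,1.2,0,0,0,0,0, -3.6,1.2,0,0,0,0,0, -2,0.69,0,0,0,0,0, 0,0,0,0,0,0,0, 0,0,0,0,0,0,0]'
python3 - <<'E'
from h import *
go([.4868,-.166,.352])
s=snap('scene','s6.png');P=cloud(s);o=ctrl.get_obs();print(o['ee_pos'])
for a in np.arange(.18,.33,.02):
    q=P[(P[:,:,2]>a)&(P[:,:,2]<a+.02)&(np.hypot(P[:,:,0]-.487,P[:,:,1]+.166)<.05)]
    if len(q): print(round(a,3),len(q),np.median(q,0).round(4),q.min(0).round(3),q.max(0).round(3))
E
```

```text
time_s: 27.28
ee_pos: [0.4864, -0.1653, 0.3495]
eef_rot: [-3.141, -0.0, 1.061]
force: [-0.2, 0.2, -0.6]
grip_width: 0.0234
shift cm [-0.04  0.07 -0.25] rows>= 1.0 
[ 0.4865496  -0.16509293  0.34968835]
0.18 44 [ 0.5028 -0.1507  0.1948] [ 0.473 -0.182  0.19 ] [ 0.51  -0.142  0.2  ]
0.2 90 [ 0.5021 -0.151   0.2095] [ 0.468 -0.186  0.2  ] [ 0.51  -0.141  0.22 ]
0.22 93 [ 0.5028 -0.1518  0.2295] [ 0.474 -0.183  0.22 ] [ 0.51  -0.141  0.24 ]
0.24 182 [ 0.4884 -0.1624  0.2453] [ 0.462 -0.191  0.24 ] [ 0.511 -0.142  0.258]
0.26 17 [ 0.4867 -0.1642  0.2691] [ 0.482 -0.169  0.26 ] [ 0.49  -0.161  0.28 ]
0.28 17 [ 0.4871 -0.165   0.2908] [ 0.483 -0.17   0.281] [ 0.489 -0.162  0.298]
0.3 18 [ 0.487  -0.1646  0.3099] [ 0.482 -0.169  0.301] [ 0.489 -0.161  0.319]
0.32 18 [ 0.4874 -0.1627  0.3293] [ 0.483 -0.169  0.32 ] [ 0.496 -0.155  0.34 ]
```

```bash
python3 -m inch '[-0.03,0.07,2,0,0,0,0, 0,0,2.5,0,0,0,0, 0,0,2.5,0,0,0,0, 0,0,2,0,0,0,0, 0,0,1.5,0,0,0,0, 0,0,1.5,0,0,0,0, 0,0,0,0,0,0,0]'
python3 -m inch '[0,0,1.5,0,0,0,0, 0,0,1.5,0,0,0,0, 0,0,1.2,0,0,0,0, 0,0,0.7,0,0,0,0, 0,0,0.3,0,0,0,0, 0,0,0,0,0,0,0]'
```

```text
time_s: 28.2
ee_pos: [0.4869, -0.1659, 0.2291]
eef_rot: [-3.14, 0.0, 1.061]
force: [0.5, -0.2, -0.7]
grip_width: 0.0238
time_s: 28.95
ee_pos: [0.4873, -0.1663, 0.1781]
eef_rot: [3.141, -0.0, 1.061]
force: [0.4, 0.0, -0.3]
grip_width: 0.0235
```

```bash
python3 -m inch '[0,0,0.3,0,0,0,0, 0,0,0.1,0,0,0,0, 0,0,0.1,0,0,0,0, 0,0,0,0,0,0,0]'
python3 -m inch '[0,0,0.1,0,0,0,0, 0,0,0,0,0,0,0]'
```

```text
time_s: 29.45
ee_pos: [0.4872, -0.1662, 0.1729]
eef_rot: [-3.142, 0.0, 1.061]
force: [-0.7, -0.5, -0.3]
grip_width: 0.0235
time_s: 29.7
ee_pos: [0.4874, -0.1663, 0.1725]
eef_rot: [3.141, -0.0, 1.061]
force: [-1.4, -0.1, 4.9]
grip_width: 0.0236
```

It's on the well floor, so I'll release and rise.

```bash
python3 -m inch '[0,0,0,0,0,0,0.35, 0,0,0,0,0,0,0.45, 0,0,0,0,0,0,0.6, 0,0,0,0,0,0,0.6, 0,0,0,0,0,0,0.6, 0,0,-2,0,0,0,0.6, 0,0,-3,0,0,0,0.6, 0,0,-4,0,0,0,0.6, 0,0,-4,0,0,0,0.6, 0,3,-2,0,0,0,0.6, 0,3,0,0,0,0,0.6, 0,0,0,0,0,0,0.6]'
python3 - <<'E'
from h import *
s=snap('wrist','w7.png');P=cloud(s)
q=P[(P[:,:,2]>.222)&(P[:,:,2]<.232)&(np.hypot(P[:,:,0]-.487,P[:,:,1]+.165)<.04)];print(len(q),np.median(q,0))
t=snap('scene','s7.png')
for n,z in dict(cover_tab=.144,cover_pivot=.114,brush_long=.008).items():
    for r in ctrl.place_of('scene',n)[:1]:print(n,r['score'],atz(t,*r['centre'],z).round(3))
a,b=cv2.imread('pics/w7.png'),cv2.imread('pics/s7.png');cv2.imwrite('pics/m7.png',cv2.resize(np.hstack([a,b]),(800,300)))
print(ctrl.get_obs()['force'],ctrl.get_obs()['time_s'])
E
```

```text
time_s: 31.2
ee_pos: [0.5402, -0.196, 0.321]
eef_rot: [-3.14, 0.0, 1.061]
force: [-1.0, 0.2, -0.0]
grip_width: 0.0562
691 [ 0.48738342 -0.16550088  0.22763596]
cover_tab 0.75 [0.554 0.126 0.144]
cover_pivot 0.93 [0.604 0.186 0.114]
brush_long 0.6 [ 0.479 -0.17   0.008]
[ 0.03528456  0.25757243 -0.05405444] 31.45
```

View pics/m7.png

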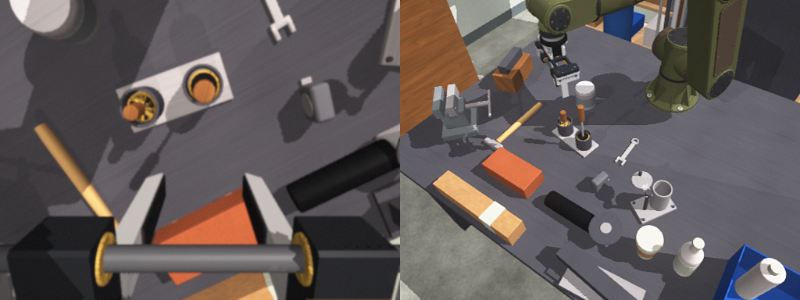

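The wrist half shows both brushes upright in their wells. The scene half shows the pot open with its cover aside and nothing else moved.

```bash
python3 -c "
from station import ctrl
print(ctrl.hand_in())"
```

```text
the job is handed in; nothing more can be done
None
```

The job is done and handed in at about 31.5 s of robot time, against the 72 s limit; no verdict was reported.

- **Cover:** I pushed it round by the tab to about 1.45–1.5 rad (clear from 1.22) and left it open. The last scene view still put the tab there, at about (0.554, 0.126).
- **Scrubbing:** The long brush went down to the pot floor four times, with at most 9 N in the readings at the end of each move. Between touches I raised it until the top of the bristles was at about 125 mm, above the 112 mm rim.
- **Brush return:** It is back upright in its well. Its handle top measures (0.487, -0.1655, 0.228), within about 1 mm of where it started.
- **Everything else:** The short brush is still in its well, nothing else appeared to have moved in the last pictures, and the gripper is clear with no contact force.

No check failed. The only disagreements were a few millimetres between camera estimates: the pot axis, the pivot, and the scene network's foot position for the long brush (about 9 mm from the wrist depth reading, which I trusted).

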